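# Close the gauge pots and hold the carrier up over its tray

## Task

The tray under the gauge-pot carrier has to be wiped. While the carrier still stands in its tray, screw both pot caps fully home (clockwise from above, down to the stop); then lift the carrier by its black bar handle straight up, about 10 cm clear of the tray, and keep holding it there, level and steady, over the tray. Finish while holding it in the air: do not put it down or let go; do not tip it, and leave the other gauges on the bench where they are.

Things in the scene. Friction and masses are not known exactly. Their poses are not given: they have to be found in the camera images.
- carrier: Loose gauge-pot carrier, about 0.55 to 0.85 kg in all. Grey base plate 66 (x) by 226 (y) by 12 mm high. Origin: centre of its underside; z up, y along its long side. On the plate: at y=+85 mm the tall whitish pot (42 mm diameter, cap on top from z=56 to 78 mm); at y=-85 mm the short pot (42 mm diameter, cap from z=38 to 60 mm); in the middle a black straight bar handle on two steel posts. The centre of mass lies at x=0, about y=+7 mm (a little towards the tall pot).
- handle (a point): Centre of the carrier's black bar handle, 86 mm above the carrier's underside, x=y=0 of the carrier. The bar is 14 mm thick (carrier x), 64 mm long (carrier y) and 18 mm high; nothing stands beside it in x. Its ends are 29 mm from the caps. Axes parallel to the carrier's.
- cap_tall (a joint): Screw cap of the tall pot, turning about the vertical axis of the pot; it is captive and neither rises nor comes off. 0 = fully home against the stop; positive = unscrewed, anticlockwise seen from above, in rad (at most 1.6; starts 0.6 to 1.3). Stays where it is left, turning friction about 0.06 N m. At 0 the grey rib on its top points away from the handle, in line with the upright rib on the pot.
- cap_tall_grip (a point): Centre of the tall pot's black knurled cap, 67 mm above the carrier's underside. The cap is a cylinder 48 mm in diameter and 22 mm high, so 11 mm above and below this point. It turns with the cap.
- cap_short (a joint): Screw cap of the short pot, exactly like that of the tall pot: 0 = fully home, positive = unscrewed anticlockwise from above (rad, at most 1.6; starts 0.6 to 1.3).
- cap_short_grip (a point): Centre of the short pot's cap, 49 mm above the carrier's underside; cap 48 mm in diameter, 22 mm high, 11 mm above and below this point. It turns with the cap.
- tray: Fixed shallow aluminium tray, 86 (x) by 246 (y) mm outside; floor 6 mm thick, rim 14 mm high and 6 mm wide. Origin: centre of its underside, on the bench. The carrier stands on its floor with 4 mm of play on every side, long sides parallel; the rim keeps it from turning while a cap is screwed.
- gauge_case: Bystander: clear plastic case 130 by 150 mm, 32 mm high, its lid standing open to 150 mm, a green snap gauge inside. Origin: centre of its underside.
- dial_stand: Bystander: black upright bore-gauge stand with a dial on top, 76 mm foot, 240 mm tall. Origin: centre of its underside.
- setting_ring: Bystander: steel setting ring lying flat, 64 mm outside, 20 mm high. Origin: centre of its underside.
- v_block: Bystander: dark steel V-block 50 by 70 mm, 42 mm high. Origin: centre of its underside.
There are look-alikes about, which are no part of the job. Leave any purple or turquoise look-alike of the carrier alone.

How it is judged (in metres and radians):
On the way, in this order (a step that is already met when the one before it is completed fails the run):
1. both caps are screwed fully home while the carrier stands in its tray (value of joint each of cap_tall, cap_short below 0.1 rad and z of carrier in the frame of tray below 0.012 m), for 0.2 s.
2. the carrier is lifted clear of its tray (z of carrier in the frame of tray above 0.06 m), for 0.2 s.
At the end, for the whole second after the job is handed in: Held by the handle (grasp point within 50 mm of it), underside 70 to 200 mm above the tray's, within 60 mm horizontally of it, tilt under 0.1 rad, under 0.03 m/s and 0.2 rad/s, touching neither tray nor bystanders, both caps within 0.15 rad of home (z of carrier in the frame of tray between 0.07 and 0.2 m and horizontal distance between carrier and tray below 0.06 m and angle between carrier's own z axis and vertical below 0.1 rad and linear speed of carrier below 0.03 m/s and angular speed of carrier below 0.2 rad/s and contact force between the fingers and carrier above 2 N and distance between the grasp point and handle below 0.05 m and contact force between carrier and tray below 0.2 N and contact force between carrier and gauge_case below 0.2 N and contact force between carrier and dial_stand below 0.2 N and contact force between carrier and setting_ring below 0.2 N and contact force between carrier and v_block below 0.2 N and value of joint each of cap_tall, cap_short below 0.15 rad); the arm keeps its last pose, push and grip.
It fails at once if the carrier is tipped by more than 0.35 rad (angle between carrier's own z axis and vertical above 0.35 rad).
It fails at once if a bystander is moved by more than 25 mm (distance of any of gauge_case, dial_stand, setting_ring, v_block from where it was at the start of the episode above 0.025 m).
It also fails if it takes over 54 s, if anything falls off the work surface, if the arm or the gripper's body presses on something with over 40 N, if the wrist force passes 120 N, or if a joint passes its speed limit or range.

## Robot

A 6-joint arm with a two-finger parallel gripper is mounted at the origin on the work surface. World frame = base frame: x ahead of the robot, y to its left, z up, the work surface at z = 0. Lengths are in mm, angles in rad, forces in N, time in s.
With the tool pointing down it reaches from about 350 to 975 mm from the base axis. Payload 7.1 kg.
Tool frame: the origin (TCP) lies between the finger pads; the fingertips stand 19 mm ahead of it and the grasp point (between the pads) is the TCP; z points along the fingers, y is the line along which they close (so a half turn about z gives the same grasp; the last joint's range is limited). The gripper opens to 88 mm and grips with 3 to 60 N. Pads are 20 mm wide; open, the fingers measure 115 mm over their backs; the gripper's body (75 mm by 178 mm) begins 61 mm behind the grasp point.
Start: joints at [1.139, 0.423, 1.63, -0, 1.089, -0.019], TCP at [250.702, 572.497, 241.675] pointing down, gripper open.
Joint ranges: [-3, 3], [-0.9, 2.11], [0.09, 2.58], [-1.31, 4.45], [0.11, 2.69], [-2.54, 2.54]. Speed limits (rad/s): [2.39, 2.39, 3.01, 3.14, 3.14, 3.14].

## Interface

Orientations are given as a rotation vector (axis times angle).
In Python, from workcell import ctrl gives the robot as it stands.
- The arm moves only by the tool arm_command, never from a script. Its argument "series" is a list of rows, each an object with "linear": the shift along the tool's x, y, z in m, a list of three; "turn": the turn about the tool's z in rad. A call has 1 to 10 rows; each row shifts and turns the commanded pose from where the row before left it, along the tool's axes as they then stand; what a row does not reach is not made up. A row lasts 1/10 s, in which the tool goes at most 50 mm and 8.59 degrees, less where a joint would pass 70% of its speed; a pose out of reach is approached as far as the arm can. A call with a gripper value outside its range is refused whole. "jaw" is the opening, from -1 (shut) to 1 (fully open), set as the call begins (left out, the last holds). The fingers move at their own pace and stop on an object; the grip force is fixed at half the most. Time passes only in rows, so rows that do not move let the fingers close. It gives the time, the measured TCP pose, the force, the opening and the grip force at its end, in the units of the state.
- ctrl.get_obs(): the state, without advancing time (a new reading comes with each control period).
- ctrl.get_image(name): name is "scene" or "top"; returns a dict with "frame" (480x640x3 uint8, blue, green, red), "fx", "fy", "cx", "cy" (pixels), "rvec" (rotation vector, rad) and "tvec" (3), from world to camera coordinates, as OpenCV has them. Camera axes: x right, y down, z forward; pixel columns grow to the right and rows downward; lengths in mm; the calibration is good to about 2 mm. A picture is of the moment at which its call begins. There is no depth.
- ctrl.close_job(): hands the job in; it is judged then, once.
The state is a dict: "t": time; "qpos": joint angles; "qvel": joint speeds; "joint_torque": joint torques, N m; "ee_pos": TCP position; "orientation": TCP orientation; "ft_force": force on the tool from outside, world axes, zero at the start; "moment": the same for the moment, N m; "width": finger opening in mm; "grasp_force": force on a finger pad.
Only numpy, scipy, OpenCV 4.12 (cv2) and the standard library are available. Lean on these libraries where they do the work, as an engineer would, in place of code of your own. Each camera call takes 0.05 s, during which the arm holds its last target. There are 200 camera calls.

## Working session

There is one attempt and no reset: what is moved stays moved. The work goes in short steps, Python scripts to look and compute and a tool call to move; the robot and the scene stay as the last step left them, time stands still between calls to the robot, and variables do not carry over. Pictures are saved under pics/ and viewed, at most 10 in all, crops included, and the job is handed in when it is done.

Besides the shell and the picture viewer there is one more tool, called after "Request:" in YAML: its name, and indented under it one key for each argument. arm_command: Moves the arm, as the interface text tells. Its arguments: {"type":"object","properties":{"series":{"type":"array"},"jaw":{"type":"number"}},"required":["series"]}

```bash
mkdir -p pics; cat > h.py <<'E'
import numpy as np, cv2
from workcell import ctrl
def grab(n,f=None):
    d=ctrl.get_image(n)
    if f: cv2.imwrite('pics/'+f,d['frame'])
    return d
def ray(d,u,v,z):
    R=cv2.Rodrigues(np.array(d['rvec'],float))[0];t=np.array(d['tvec'],float).ravel()
    c=-R.T@t; r=R.T@np.array([(u-d['cx'])/d['fx'],(v-d['cy'])/d['fy'],1])
    return (c+r*(z-c[2])/r[2]).round(1)
def proj(d,P):
    K=np.array([[d['fx'],0,d['cx']],[0,d['fy'],d['cy']],[0,0,1.]])
    return cv2.projectPoints(np.array(P,float).reshape(-1,3),np.array(d['rvec'],float),np.array(d['tvec'],float),K,None)[0][:,0].round(1)
E
python3 - <<'E'
from h import *
grab('top','t1.png');grab('scene','s1.png');o=ctrl.get_obs();print(o)
E
```

```text
{'t': 0.1, 'qpos': array([ 1.13899552e+00,  4.23781370e-01,  1.63057310e+00, -1.50459856e-05,
        1.08859584e+00, -1.89914723e-02]), 'qvel': array([ 0.00050081, -0.00188149, -0.00219821,  0.00111884,  0.00058902,
        0.00098924]), 'joint_torque': array([ 1.03571565e-03, -5.45620000e+01, -2.74326074e+01,  6.46646298e-02,
        1.87615596e-02, -1.16525976e-05]), 'ee_pos': array([250.52411637, 572.0944454 , 240.98472918]), 'orientation': array([-6.43774547e-01, -3.07462674e+00,  2.08314573e-03]), 'ft_force': array([ 0.62401256, -0.60697608,  0.65650978]), 'moment': array([ 0.09106936,  0.00973577, -0.00901167]), 'grasp_force': 0.0, 'width': 87.87947533417801}
```

View pics/t1.png

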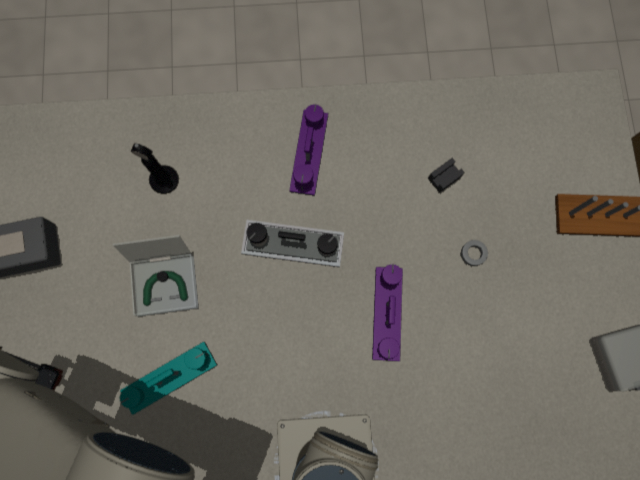

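View pics/s1.png

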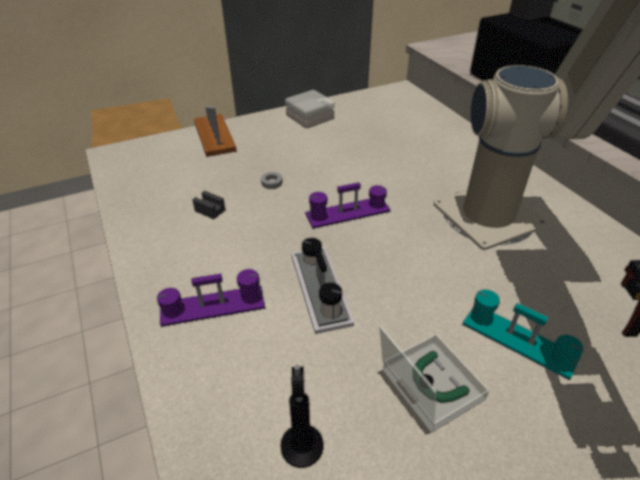

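Candidates, as top-view pixels: purple (309,150), purple (388,312), turquoise (168,378), and grey with black caps in an aluminium tray (293,242). Only the grey one fits, since it has a grey plate, black caps and a tray. I'll confirm it in an enlarged crop.

```bash
python3 - <<'E'
from h import *
a=cv2.imread('pics/t1.png')[210:275,232:352]; b=cv2.imread('pics/s1.png')[230:335,280:360]
a=cv2.resize(a,(792,429),interpolation=cv2.INTER_CUBIC)
cv2.imwrite('pics/c1.png',a)
b=cv2.resize(b,(457,600),interpolation=cv2.INTER_CUBIC);cv2.imwrite('pics/c2.png',b)
d=grab('top');e=grab('scene')
# tray rim outline (bright low-sat) in the top image
f=d['frame'];hsv=cv2.cvtColor(f,cv2.COLOR_BGR2HSV)
m=np.zeros(f.shape[:2],np.uint8);m[205:280,225:360]=((hsv[...,2]<60))[205:280,225:360]*255
n,l,s,c=cv2.connectedComponentsWithStats(m)
for i in range(1,n):
  if s[i,4]>30: print('top dark',s[i],c[i].round(1),ray(d,*c[i],84))
f2=cv2.cvtColor(e['frame'],cv2.COLOR_BGR2HSV)
m=np.zeros(f.shape[:2],np.uint8);m[230:335,280:360]=(f2[...,2]<60)[230:335,280:360]*255
n,l,s,c=cv2.connectedComponentsWithStats(m)
for i in range(1,n):
  if s[i,4]>20: print('sc dark',s[i],c[i].round(1),ray(e,*c[i],80))
for q in (d,e):
  R=cv2.Rodrigues(np.array(q['rvec'],float))[0];print('cam',(-R.T@np.array(q['tvec']).ravel()).round())
E
```

```text
top dark [247 223  22  26 426] [257.7 235.3] [536.1 128.   84. ]
top dark [278 231  29  18 331] [292.2 239.1] [521.8  47.2  84. ]
top dark [317 234  21  24 378] [326.9 245.1] [502.1 -33.5  84. ]
sc dark [303 239  38  68 907] [322.  273.4] [537.5  77.7  80. ]
cam [ 218.   10. 1432.]
cam [857. 744. 828.]
```

View pics/c1.png

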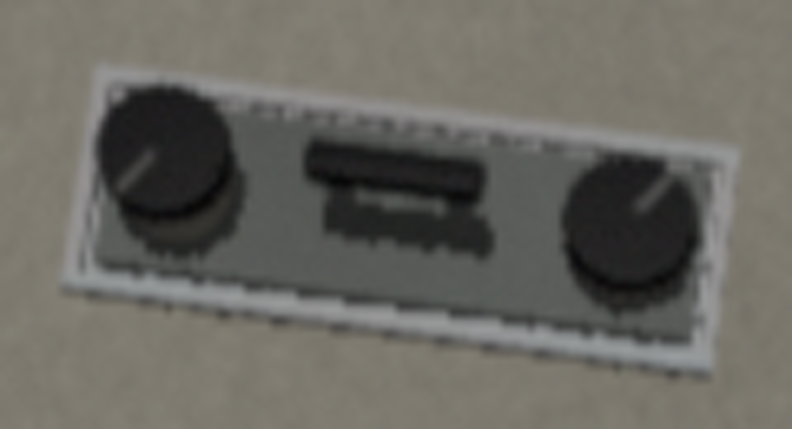

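View pics/c2.png

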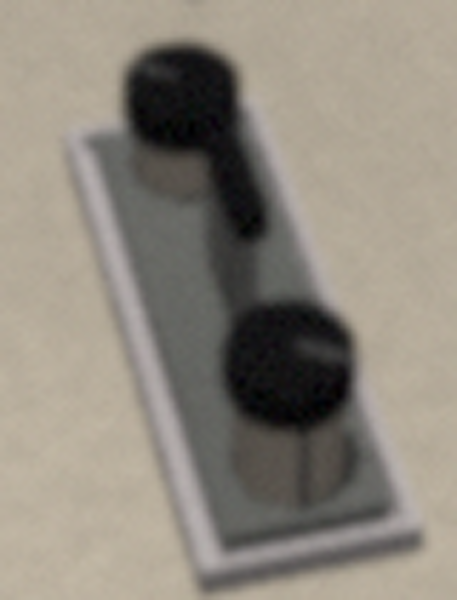

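Crop c1 shows grey plate, aluminium rim, black caps and bar, so it is the carrier. The tall pot is at top px (257,233): its cap stands higher and the scene view shows the longer body. The short one is at (327,244). The ribs are about 0.8 rad anticlockwise of home (tall points down-left, short up-right).

```bash
python3 - <<'E'
from h import *
from scipy.spatial.transform import Rotation as Ro
d=grab('top');e=grab('scene')
T=ray(d,257.4,233.5,84);S=ray(d,327,244,66);H=ray(d,291.6,235.8,101)
print('T',T,'S',S,'H',H,'dist',np.linalg.norm((T-S)[:2]),'mid',(T+S)/2)
C=np.array([ray(d,232+u/6.6,210+v/6.6,14) for u,v in [(100,66),(740,148),(712,370),(62,288)]])
print(C,C.mean(0),[np.linalg.norm(C[i]-C[i-1]) for i in range(4)])
y=(T-S)[:2];print('yaw of y axis',np.arctan2(y[1],y[0]), [np.arctan2(*(C[a]-C[b])[[1,0]]) for a,b in((0,1),(3,2))])
print('scene proj T,S,H',proj(e,[T,S,H]))
# rib ends
for n,z,(a,b) in (('tall',84,((155,155),(118,192))),('short',66,((638,210),(672,172)))):
  p,q=[ray(d,232+u/6.6,210+v/6.6,z) for u,v in (a,b)];v=q-p;print(n,np.arctan2(v[1],v[0]))
o=ctrl.get_obs();print(Ro.from_rotvec(o['orientation']).as_matrix().round(3))
E
```

```text
T [540.6 128.6  84. ] S [508.4 -34.5  66. ] H [525.9  47.7 101. ] dist 166.24815788453117 mid [524.5   47.05  75.  ]
[[593.6 158.8  14. ]
 [546.1 -80.7  14. ]
 [462.2 -63.9  14. ]
 [508.9 176.4  14. ]] [527.7   47.65  14.  ] [np.float64(86.50924806053979), np.float64(244.1649032928361), np.float64(85.5654720082815), np.float64(244.79579244750104)]
yaw of y axis 1.3758780533719763 [np.float64(1.37500719126598), np.float64(1.3788485579470717)]
scene proj T,S,H [[331.4 288.3]
 [312.5 243.1]
 [320.9 256.1]]
tall 2.3147088723230405
short -0.7853981633974502
[[-0.916  0.401 -0.   ]
 [ 0.401  0.916 -0.001]
 [-0.    -0.001 -1.   ]]
```

Request:
arm_command:
  series:
    - {"linear": [-0.037, -0.0239, 0], "turn": 0}
    - {"linear": [-0.037, -0.0239, 0], "turn": 0}
    - {"linear": [-0.037, -0.0239, 0], "turn": 0}
    - {"linear": [-0.037, -0.0239, 0], "turn": 0}
    - {"linear": [-0.037, -0.0239, 0], "turn": 0}
    - {"linear": [-0.037, -0.0239, 0], "turn": 0}
    - {"linear": [-0.037, -0.0239, 0], "turn": 0}
    - {"linear": [-0.037, -0.0239, 0], "turn": 0}
    - {"linear": [-0.037, -0.0239, 0], "turn": 0}
    - {"linear": [-0.037, -0.0239, 0], "turn": 0}
  jaw: 1

```text
t: 1.3
ee_pos: [494.5, 203.5, 241.9]
orientation: [0.644, 3.075, 0.0]
ft_force: [0.1, 0.2, 0.5]
width: 87.9
grasp_force: 0.0
```

Request:
arm_command:
  series:
    - {"linear": [-0.037, -0.0239, 0], "turn": 0}
    - {"linear": [-0.037, -0.0239, 0], "turn": 0}
    - {"linear": [0, 0, 0], "turn": 0.133}
    - {"linear": [0, 0, 0], "turn": 0.133}
    - {"linear": [0, 0, 0], "turn": 0.133}
    - {"linear": [0, 0, 0], "turn": 0.133}
    - {"linear": [0, 0, 0], "turn": 0.133}
    - {"linear": [0, 0, 0], "turn": 0.133}
    - {"linear": [0, 0, 0], "turn": 0}
    - {"linear": [0, 0, 0], "turn": 0}

```text
t: 2.3
ee_pos: [542.3, 131.6, 241.7]
orientation: [1.783, 2.586, -0.0]
ft_force: [0.0, -0.2, -0.5]
width: 87.8
grasp_force: 0.0
```

```bash
cat >> h.py <<'E'
from scipy.spatial.transform import Rotation as Ro
C=np.array([526,47.5]);Y=1.376
def tgt(yl,c=C):
    return c+yl*np.array([np.cos(Y),np.sin(Y)])
def st(target=None):
    o=ctrl.get_obs();R=Ro.from_rotvec(o['orientation']).as_matrix();p=o['ee_pos']
    print('t',round(o['t'],2),p.round(1),'yaw_y',np.arctan2(R[1,1],R[0,1]).round(3),'tilt',R[2].round(3),'F',o['ft_force'].round(1),'M',o['moment'].round(2),'w',round(o['width'],1),'g',o['grasp_force'],'q6',o['qpos'][5].round(2))
    if target is not None: print('tool shift mm',(R.T@(np.array(target)-p)).round(1))
    return o
E
python3 - <<'E'
from h import *
st([*tgt(85),73]); d=grab('scene','s2.png');print(proj(d,[ctrl.get_obs()['ee_pos']]))
E
```

```text
t 2.3 [542.3 131.6 241.7] yaw_y 0.364 tilt [-0. -0. -1.] F [ 0.  -0.2 -0.5] M [-0.06  0.04 -0.01] w 87.8 g 0.0 q6 -0.15
tool shift mm [ -0.7  -0.2 168.7]
[[332.2 231.5]]
```

Request:
arm_command:
  series:
    - {"linear": [0, 0, 0.03], "turn": 0}
    - {"linear": [0, 0, 0.03], "turn": 0}
    - {"linear": [0, 0, 0.03], "turn": 0}
    - {"linear": [0, 0, 0.025], "turn": 0}
    - {"linear": [0, 0, 0.018], "turn": 0}
    - {"linear": [0, 0, 0.018], "turn": 0}
    - {"linear": [0, 0, 0.018], "turn": 0}
    - {"linear": [0, 0, 0], "turn": 0}

```text
t: 3.15
ee_pos: [540.8, 131.3, 70.6]
orientation: [-1.784, -2.583, 0.005]
ft_force: [-0.6, -0.3, 0.5]
width: 88.0
grasp_force: 0.0
```

```bash
python3 - <<'E'
from h import *
st([*tgt(85),73]); d=grab('scene');e=grab('top')
a=cv2.resize(d['frame'][180:340,250:410],(400,400),interpolation=cv2.INTER_CUBIC);b=cv2.resize(e['frame'][170:290,220:340],(400,400),interpolation=cv2.INTER_CUBIC)
cv2.imwrite('pics/c3.png',np.hstack([a,b]))
E
```

```text
t 3.15 [540.8 131.3  70.6] yaw_y 0.362 tilt [ 0.001 -0.004 -1.   ] F [-0.6 -0.3  0.5] M [-0.03  0.05 -0.04] w 88.0 g 0.0 q6 -0.15
tool shift mm [-1.   1.3 -2.4]
```

View pics/c3.png

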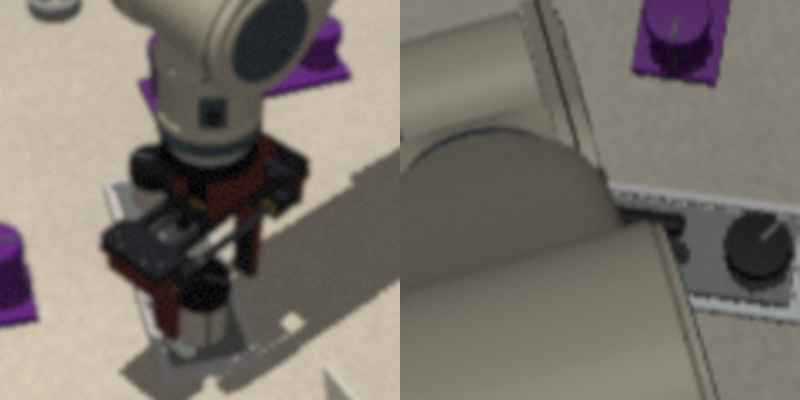

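The fingers straddle the tall cap (left half, cap at about (205,290)), so I'll close on it.

Request:
arm_command:
  series:
    - {"linear": [0, 0, -0.002], "turn": 0}
    - {"linear": [0, 0, 0], "turn": 0}
    - {"linear": [0, 0, 0], "turn": 0}
    - {"linear": [0, 0, 0], "turn": 0}
    - {"linear": [0, 0, 0], "turn": 0}
    - {"linear": [0, 0, 0], "turn": 0}
    - {"linear": [0, 0, 0], "turn": 0}
    - {"linear": [0, 0, 0], "turn": 0}
  jaw: -1

```text
t: 4.05
ee_pos: [542.9, 131.9, 75.0]
orientation: [1.787, 2.583, 0.001]
ft_force: [1.8, 1.9, 3.1]
width: 47.5
grasp_force: 30.0
```

Request:
arm_command:
  series:
    - {"linear": [0, 0, 0], "turn": 0.1}
    - {"linear": [0, 0, 0], "turn": 0.1}
    - {"linear": [0, 0, 0], "turn": 0.1}
    - {"linear": [0, 0, 0], "turn": 0.1}
    - {"linear": [0, 0, 0], "turn": 0.1}
    - {"linear": [0, 0, 0], "turn": 0.1}
    - {"linear": [0, 0, 0], "turn": 0.1}

```text
t: 4.75
ee_pos: [543.5, 131.8, 75.0]
orientation: [2.568, 1.808, 0.003]
ft_force: [2.9, 0.6, 0.9]
width: 47.5
grasp_force: 30.0
```

```bash
python3 -c "
from h import *
st([*tgt(85),73])"
```

```text
t 4.75 [543.5 131.8  75. ] yaw_y -0.344 tilt [ 0.001  0.002 -1.   ] F [2.9 0.6 0.9] M [ 0.08 -0.45  0.05] w 47.5 g 29.9967759847641 q6 0.56
tool shift mm [-1.2 -0.6  2. ]
```

Request:
arm_command:
  series:
    - {"linear": [0, 0, 0], "turn": 0.08}
    - {"linear": [0, 0, 0], "turn": 0.08}
    - {"linear": [0, 0, 0], "turn": 0.08}
    - {"linear": [0, 0, 0], "turn": 0}

```text
t: 5.15
ee_pos: [543.6, 131.6, 75.0]
orientation: [2.764, 1.492, 0.003]
ft_force: [4.9, -1.5, 2.0]
width: 47.3
grasp_force: 30.0
```

```bash
python3 -c "
from h import *
st([*tgt(85),73])"
```

```text
t 5.15 [543.6 131.6  75. ] yaw_y -0.581 tilt [ 0.001  0.002 -1.   ] F [ 4.9 -1.5  2. ] M [-0.26 -0.65 -0.06] w 47.3 g 30.00095397233963 q6 0.8
tool shift mm [-1.2 -0.5  2. ]
```

Request:
arm_command:
  series:
    - {"linear": [0, 0, 0], "turn": 0.05}
    - {"linear": [0, 0, 0], "turn": 0.05}
    - {"linear": [0, 0, 0], "turn": 0.05}

```text
t: 5.45
ee_pos: [543.8, 131.8, 75.1]
orientation: [2.865, 1.286, 0.004]
ft_force: [6.5, 2.1, 3.8]
width: 47.1
grasp_force: 30.0
```

```bash
python3 -c "
from h import *
st([*tgt(85),73])"
```

```text
t 5.45 [543.8 131.8  75.1] yaw_y -0.727 tilt [ 0.002  0.003 -1.   ] F [6.5 2.1 3.8] M [ 0.26 -1.07  0.9 ] w 47.1 g 29.997548460960388 q6 0.94
tool shift mm [-1.6 -0.5  2.1]
```

Request:
arm_command:
  series:
    - {"linear": [0, 0, 0], "turn": 0.04}
    - {"linear": [0, 0, 0], "turn": 0}

```text
t: 5.65
ee_pos: [543.9, 131.7, 75.2]
orientation: [2.889, 1.23, 0.005]
ft_force: [4.8, -0.3, 2.6]
width: 47.4
grasp_force: 30.0
```

Request:
arm_command:
  series:
    - {"linear": [0, 0, 0], "turn": 0}
    - {"linear": [0, 0, 0], "turn": 0}
    - {"linear": [0, 0, 0], "turn": 0}
    - {"linear": [0, 0, 0], "turn": 0}
    - {"linear": [0, 0, -0.02], "turn": 0}
    - {"linear": [0, 0, -0.04], "turn": 0}
    - {"linear": [0, 0, -0.04], "turn": 0}
  jaw: 1

```text
t: 6.35
ee_pos: [541.3, 131.4, 174.9]
orientation: [-2.892, -1.225, 0.005]
ft_force: [0.5, 0.5, 0.0]
width: 87.8
grasp_force: 0.0
```

Request:
arm_command:
  series:
    - {"linear": [-0.0367, 0.0216, 0], "turn": 0}
    - {"linear": [-0.0367, 0.0216, 0], "turn": 0}
    - {"linear": [-0.0367, 0.0216, 0], "turn": 0}
    - {"linear": [-0.0367, 0.0216, 0], "turn": 0}
    - {"linear": [0, 0, 0], "turn": -0.14}
    - {"linear": [0, 0, 0], "turn": -0.14}
    - {"linear": [0, 0, 0], "turn": -0.14}
    - {"linear": [0, 0, 0], "turn": -0.14}
    - {"linear": [0, 0, 0], "turn": -0.14}
    - {"linear": [0, 0, 0], "turn": -0.14}

```text
t: 7.35
ee_pos: [501.8, -33.8, 174.5]
orientation: [-2.135, -2.304, 0.001]
ft_force: [0.3, -0.1, -0.1]
width: 87.8
grasp_force: 0.0
```

Request:
arm_command:
  series:
    - {"linear": [0, 0, 0], "turn": -0.14}
    - {"linear": [0, 0, 0], "turn": -0.14}
    - {"linear": [0, 0, 0], "turn": 0}
    - {"linear": [0, 0, 0], "turn": 0}

```text
t: 7.75
ee_pos: [502.0, -33.8, 174.6]
orientation: [-1.805, -2.571, 0.0]
ft_force: [-0.4, -0.2, -0.4]
width: 88.0
grasp_force: 0.0
```

```bash
python3 -c "
from h import *
st([*tgt(-85),55])
grab('scene','s3.png');f=cv2.imread('pics/s3.png')[200:340,260:400];cv2.imwrite('pics/c4.png',cv2.resize(f,(600,600),interpolation=cv2.INTER_CUBIC))"
```

```text
t 7.75 [502.  -33.8 174.6] yaw_y 0.346 tilt [ 0. -0. -1.] F [-0.4 -0.2 -0.4] M [-0.01  0.01  0.02] w 88.0 g 0.0 q6 -0.44
tool shift mm [ -4.5   6.5 119.6]
```

View pics/c4.png

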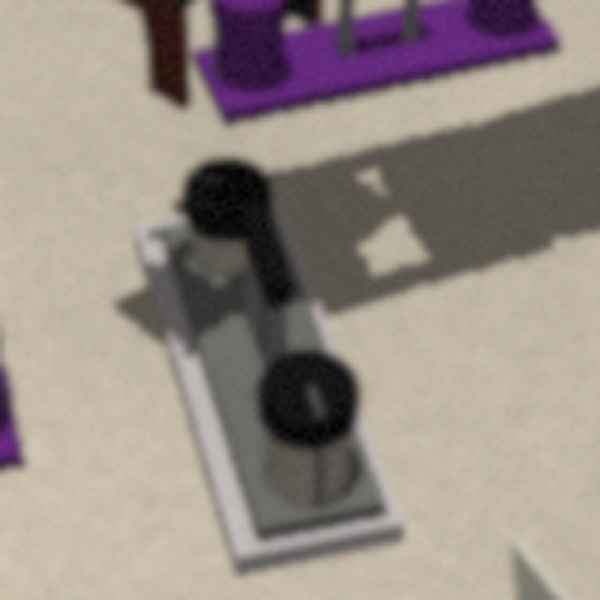

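c4 shows the tall rib at (315,400), now in line with the upright rib on its pot, so that cap is home. The short cap is next.

Request:
arm_command:
  series:
    - {"linear": [-0.0045, 0.0065, 0], "turn": 0}
    - {"linear": [0, 0, 0.03], "turn": 0}
    - {"linear": [0, 0, 0.03], "turn": 0}
    - {"linear": [0, 0, 0.025], "turn": 0}
    - {"linear": [0, 0, 0.018], "turn": 0}
    - {"linear": [0, 0, 0.015], "turn": 0}
    - {"linear": [0, 0, 0], "turn": 0}
    - {"linear": [0, 0, 0], "turn": 0}

```text
t: 8.6
ee_pos: [510.2, -35.9, 56.7]
orientation: [-1.802, -2.573, 0.0]
ft_force: [-0.0, 0.4, 0.2]
width: 87.8
grasp_force: 0.0
```

Request:
arm_command:
  series:
    - {"linear": [0, 0, 0], "turn": 0}
    - {"linear": [0, 0, 0], "turn": 0}
    - {"linear": [0, 0, 0], "turn": 0}
    - {"linear": [0, 0, 0], "turn": 0}
    - {"linear": [0, 0, 0], "turn": 0}
    - {"linear": [0, 0, 0], "turn": 0}
    - {"linear": [0, 0, 0], "turn": 0}
  jaw: -1

```text
t: 9.3
ee_pos: [509.5, -36.0, 56.8]
orientation: [-1.8, -2.574, 0.001]
ft_force: [-2.0, -1.6, 5.4]
width: 47.7
grasp_force: 30.0
```

```bash
python3 -c "
from h import *
st([*tgt(-85),55])"
```

```text
t 9.3 [509.5 -36.   56.8] yaw_y 0.35 tilt [ 0.    -0.001 -1.   ] F [-2.  -1.6  5.4] M [-0.46  0.5   0.07] w 47.7 g 30.000842213630676 q6 -0.44
tool shift mm [0.1 0.1 1.8]
```

Request:
arm_command:
  series:
    - {"linear": [0, 0, 0], "turn": 0.1}
    - {"linear": [0, 0, 0], "turn": 0.1}
    - {"linear": [0, 0, 0], "turn": 0.1}
    - {"linear": [0, 0, 0], "turn": 0.1}
    - {"linear": [0, 0, 0], "turn": 0.1}
    - {"linear": [0, 0, 0], "turn": 0.1}
    - {"linear": [0, 0, 0], "turn": 0.1}
    - {"linear": [0, 0, 0], "turn": 0.08}
    - {"linear": [0, 0, 0], "turn": 0}

```text
t: 10.2
ee_pos: [510.1, -36.0, 56.8]
orientation: [2.645, 1.695, 0.001]
ft_force: [-0.3, -1.8, 2.9]
width: 47.5
grasp_force: 30.0
```

```bash
python3 -c "
from h import *
st()"
```

```text
t 10.2 [510.1 -36.   56.8] yaw_y -0.431 tilt [ 0.  0. -1.] F [-0.3 -1.8  2.9] M [-0.45  0.29 -0.03] w 47.5 g 30.00124454498291 q6 0.34
```

Request:
arm_command:
  series:
    - {"linear": [0, 0, 0], "turn": 0.06}
    - {"linear": [0, 0, 0], "turn": 0.06}

```text
t: 10.4
ee_pos: [510.1, -36.1, 56.8]
orientation: [2.741, 1.535, 0.001]
ft_force: [-1.2, -2.3, 3.0]
width: 47.4
grasp_force: 30.0
```

```bash
python3 -c "
from h import *
st()"
```

```text
t 10.4 [510.1 -36.1  56.8] yaw_y -0.55 tilt [ 0.     0.001 -1.   ] F [-1.2 -2.3  3. ] M [-0.41  0.24  0.04] w 47.4 g 29.99886453151703 q6 0.46
```

Request:
arm_command:
  series:
    - {"linear": [0, 0, 0], "turn": 0.05}
    - {"linear": [0, 0, 0], "turn": 0.05}

```text
t: 10.6
ee_pos: [509.9, -36.0, 56.9]
orientation: [2.813, 1.399, -0.0]
ft_force: [0.2, -1.9, 1.4]
width: 47.4
grasp_force: 30.0
```

```bash
python3 -c "
from h import *
st()"
```

```text
t 10.6 [509.9 -36.   56.9] yaw_y -0.648 tilt [-0.  0. -1.] F [ 0.2 -1.9  1.4] M [-0.37  0.07  0.81] w 47.4 g 30.00008851289749 q6 0.56
```

Request:
arm_command:
  series:
    - {"linear": [0, 0, 0], "turn": 0.05}
    - {"linear": [0, 0, 0], "turn": 0.05}

```text
t: 10.8
ee_pos: [510.3, -35.7, 56.8]
orientation: [2.878, 1.257, 0.001]
ft_force: [2.2, 3.5, 3.1]
width: 47.4
grasp_force: 30.0
```

```bash
python3 -c "
from h import *
st()"
```

```text
t 10.8 [510.3 -35.7  56.8] yaw_y -0.747 tilt [ 0.     0.001 -1.   ] F [2.2 3.5 3.1] M [ 0.65 -0.31  0.78] w 47.4 g 29.997453689575195 q6 0.65
```

Request:
arm_command:
  series:
    - {"linear": [0, 0, 0], "turn": 0}
    - {"linear": [0, 0, 0], "turn": 0}
    - {"linear": [0, 0, 0], "turn": 0}
    - {"linear": [0, 0, 0], "turn": 0}
    - {"linear": [0, 0, -0.02], "turn": 0}
    - {"linear": [0, 0, -0.04], "turn": 0}
    - {"linear": [0, 0, -0.04], "turn": 0}
  jaw: 1

```text
t: 11.5
ee_pos: [509.0, -35.8, 157.1]
orientation: [-2.879, -1.254, 0.003]
ft_force: [1.5, 0.4, 0.2]
width: 87.3
grasp_force: 0.0
```

Request:
arm_command:
  series:
    - {"linear": [0, 0, -0.01], "turn": -0.138}
    - {"linear": [0, 0, 0], "turn": -0.138}
    - {"linear": [0, 0, 0], "turn": -0.138}
    - {"linear": [0, 0, 0], "turn": -0.138}
    - {"linear": [0, 0, 0], "turn": 0}
    - {"linear": [0, 0, 0], "turn": 0}

```text
t: 12.1
ee_pos: [509.8, -35.9, 166.6]
orientation: [-2.434, -1.987, 0.0]
ft_force: [-1.1, 0.7, 0.0]
width: 88.3
grasp_force: 0.0
```

```bash
python3 -c "
from h import *
st([528.4,54.9,92])
e=grab('scene');d=grab('top')
a=cv2.resize(e['frame'][220:340,260:380],(400,400),interpolation=cv2.INTER_CUBIC);b=cv2.resize(d['frame'][190:310,232:352],(400,400),interpolation=cv2.INTER_CUBIC)
cv2.imwrite('pics/c5.png',np.hstack([a,b]))"
```

```text
t 12.1 [509.8 -35.9 166.6] yaw_y -0.201 tilt [ 0. -0. -1.] F [-1.1  0.7  0. ] M [-0.12  0.07  0.05] w 88.3 g 0.0 q6 0.11
tool shift mm [92.7  0.1 74.6]
```

View pics/c5.png

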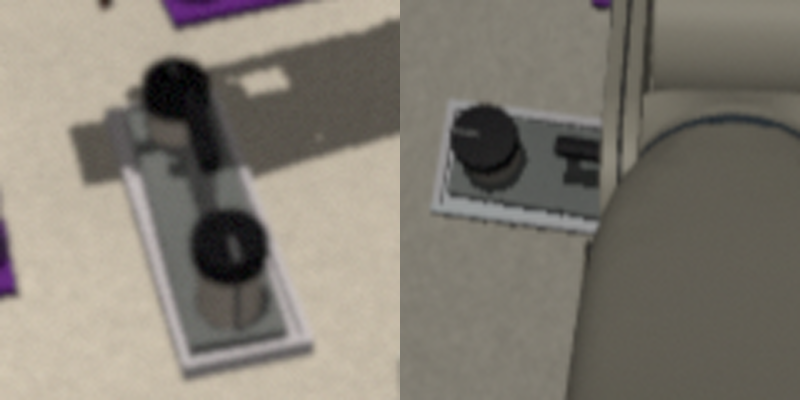

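c5 shows the tall rib at home (pointing left at (462,132), in line with the carrier). The short cap's stop was confirmed by a steady 0.8 N m while the fingers slipped. Next is the handle.

Request:
arm_command:
  series:
    - {"linear": [0.031, 0, 0], "turn": -0.006}
    - {"linear": [0.031, 0, 0], "turn": 0}
    - {"linear": [0.031, 0, 0], "turn": 0}
    - {"linear": [0, 0, 0], "turn": 0}
    - {"linear": [0, 0, 0.025], "turn": 0}
    - {"linear": [0, 0, 0.02], "turn": 0}
    - {"linear": [0, 0, 0.016], "turn": 0}
    - {"linear": [0, 0, 0.013], "turn": 0}
    - {"linear": [0, 0, 0], "turn": 0}
    - {"linear": [0, 0, 0], "turn": 0}

```text
t: 13.2
ee_pos: [527.8, 55.1, 92.7]
orientation: [-2.425, -1.997, 0.0]
ft_force: [0.9, 0.2, -0.9]
width: 88.0
grasp_force: 0.0
```

Request:
arm_command:
  series:
    - {"linear": [0, 0, 0], "turn": 0}
    - {"linear": [0, 0, 0], "turn": 0}
    - {"linear": [0, 0, 0], "turn": 0}
    - {"linear": [0, 0, 0], "turn": 0}
    - {"linear": [0, 0, 0], "turn": 0}
    - {"linear": [0, 0, 0], "turn": 0}
    - {"linear": [0, 0, 0], "turn": 0}
    - {"linear": [0, 0, 0], "turn": 0}
    - {"linear": [0, 0, 0], "turn": 0}
    - {"linear": [0, 0, 0], "turn": 0}
  jaw: -1

```text
t: 14.2
ee_pos: [528.8, 55.4, 93.0]
orientation: [2.423, 1.997, 0.003]
ft_force: [0.8, 1.5, -5.2]
width: 13.8
grasp_force: 30.0
```

```bash
python3 -c "
from h import *
st([528.4,54.9,92])
e=grab('scene');d=grab('top')
a=cv2.resize(e['frame'][180:340,250:410],(400,400),interpolation=cv2.INTER_CUBIC);b=cv2.resize(d['frame'][190:310,262:382],(400,400),interpolation=cv2.INTER_CUBIC)
cv2.imwrite('pics/c6.png',np.hstack([a,b]))"
```

```text
t 14.2 [528.8  55.4  93. ] yaw_y -0.192 tilt [ 0.     0.002 -1.   ] F [ 0.8  1.5 -5.2] M [0.45 0.17 0.37] w 13.8 g 30.033843219280243 q6 0.27
tool shift mm [-0.5 -0.3  1. ]
```

View pics/c6.png

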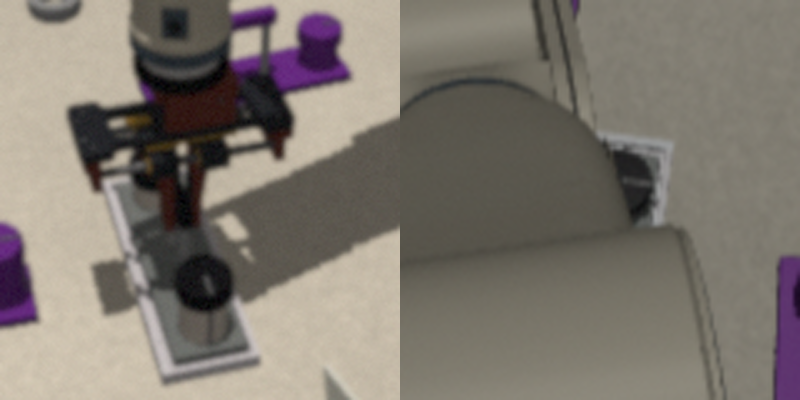

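The bar is held at 13.8 mm opening, and the short rib points outward at (640,183), which is home. Lifting now.

Request:
arm_command:
  series:
    - {"linear": [0, 0, -0.004], "turn": 0}
    - {"linear": [0, 0, -0.008], "turn": 0}
    - {"linear": [0, 0, -0.012], "turn": 0}
    - {"linear": [0, 0, -0.014], "turn": 0}
    - {"linear": [0, 0, -0.014], "turn": 0}
    - {"linear": [0, 0, -0.014], "turn": 0}
    - {"linear": [0, 0, -0.014], "turn": 0}
    - {"linear": [0, 0, -0.012], "turn": 0}
    - {"linear": [0, 0, -0.008], "turn": 0}
    - {"linear": [0, 0, -0.004], "turn": 0}

```text
t: 15.3
ee_pos: [528.0, 55.4, 197.7]
orientation: [2.424, 1.998, 0.001]
ft_force: [1.2, -0.2, -6.8]
width: 13.7
grasp_force: 30.0
```

Request:
arm_command:
  series:
    - {"linear": [0, 0, 0], "turn": 0}
    - {"linear": [0, 0, 0], "turn": 0}
    - {"linear": [0, 0, 0], "turn": 0}
    - {"linear": [0, 0, 0], "turn": 0}
    - {"linear": [0, 0, 0], "turn": 0}
    - {"linear": [0, 0, 0], "turn": 0}
    - {"linear": [0, 0, 0], "turn": 0}
    - {"linear": [0, 0, 0], "turn": 0}

```text
t: 16.1
ee_pos: [527.8, 55.4, 196.7]
orientation: [2.424, 1.998, -0.0]
ft_force: [-0.4, -0.7, -6.4]
width: 13.7
grasp_force: 30.0
```

```bash
python3 -c "
from h import *
st()
e=grab('scene')
cv2.imwrite('pics/c7.png',cv2.resize(e['frame'][150:350,220:420],(600,600),interpolation=cv2.INTER_CUBIC))"
```

```text
t 16.1 [527.8  55.4 196.7] yaw_y -0.192 tilt [-0.  0. -1.] F [-0.4 -0.7 -6.4] M [-0.09  0.05  0.02] w 13.7 g 29.99497801065445 q6 0.27
```

View pics/c7.png

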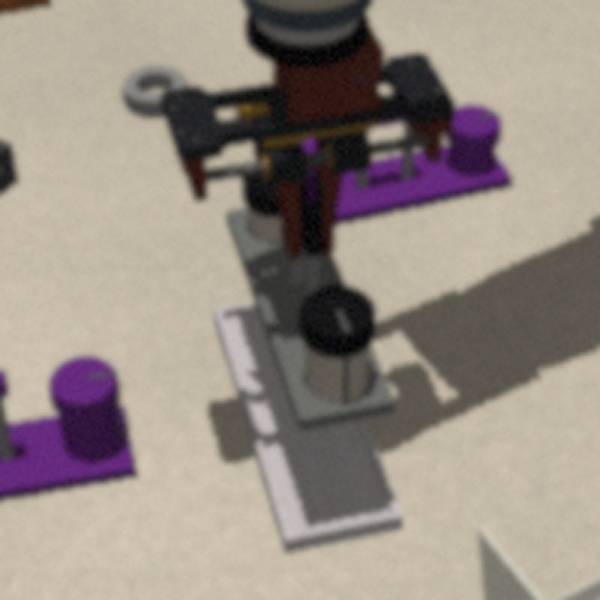

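c7 shows the carrier hanging clear over its tray, near underside corners at crop (300,421) and (397,405). I'll check level against the projection.

```bash
python3 -c "
from h import *
e=grab('scene');c=np.array([526.5,48.4]);u=np.array([np.cos(Y),np.sin(Y)]);x=np.array([u[1],-u[0]])
P=[[*(c+s*33*x+113*u),110] for s in(1,-1)]
print((proj(e,P)-[220,150])*3); st()"
```

```text
[[296.4 431.7]
 [392.4 413.1]]
t 16.2 [527.8  55.4 196.7] yaw_y -0.192 tilt [-0.  0. -1.] F [ 0.2 -0.6 -6.9] M [-0.04  0.04 -0.01] w 13.8 g 29.995052218437195 q6 0.27
```

```bash
python3 - <<'E'
from h import *
e=grab('scene');u=np.array([np.cos(Y),np.sin(Y),0]);x=np.array([u[1],-u[0],0]);H=np.array([526.6,48.5,196])
L={'nearL':(33,113,-86),'nearR':(-33,113,-86),'farL top':(33,-113,-74),'tall cap top':(0,85,-8)}
for p in (0,.05,.1):
  c,s=np.cos(p),np.sin(p)
  print(p,{k:((proj(e,H+a*x+(b*c-z*s)*u+np.array([0,0,b*s+z*c]))[0]-[220,150])*3).round() for k,(a,b,z) in L.items()})
E
```

```text
0 {'nearL': array([296., 432.]), 'nearR': array([392., 413.]), 'farL top': array([224., 209.]), 'tall cap top': array([335., 309.])}
0.05 {'nearL': array([298., 430.]), 'nearR': array([394., 412.]), 'farL top': array([225., 218.]), 'tall cap top': array([335., 304.])}
0.1 {'nearL': array([299., 429.]), 'nearR': array([397., 410.]), 'farL top': array([226., 226.]), 'tall cap top': array([335., 299.])}
```

The far corner reads about 0.02 rad and the tall cap about -0.03 rad, so it is level within roughly 0.03. Handing in.

```bash
python3 -c "
from workcell import ctrl
print(ctrl.close_job())"
```

```text
the job is handed in; nothing more can be done
None
```

I screwed both caps to their stops, lifted the carrier by its handle about 10 cm straight up over the tray, and handed the job in at 16 s with it held steady and level to about 0.03 rad; the hand-in returned no verdict.

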